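Index the parts carousel and refill its empty pocket

ROBOT

A 7-joint arm with a two-finger parallel gripper is mounted at the origin on the work surface. World frame = base frame: x ahead of the robot, y to its left, z up, the work surface at z = 0. Lengths are in m, angles in rad, forces in N, time in s.
With the tool pointing down it reaches from about 0.35 to 0.9 m from the base axis. Payload 7.2 kg.
Tool frame: the origin (TCP) lies at the very end of the fingers, on their centre line; the grasp point (between the pads) lies behind it (manip.grasp_offset is the z of the grasp point in the tool frame, in m); z points along the fingers, y is the line along which they close (so a half turn about z gives the same grasp; the last joint's range is limited). The gripper opens to 88 mm and grips with 3 to 60 N. Pads are 20 mm wide; open, the fingers measure 115 mm over their backs; the gripper's body (75 mm by 178 mm) begins 61 mm behind the grasp point.
Start: joints at [1.214, 0.411, -0.013, 1.596, 0.006, 1.134, -0.082], TCP at [0.178, -0.599, 0.223] pointing down, gripper open.
Joint ranges: [-2.95, 2.95], [-0.29, 1.99], [-1.47, 1.44], [0.14, 2.54], [-1.03, 4.17], [0.13, 1.85], [-2.86, 2.86]. Speed limits (rad/s): [2.39, 2.39, 3.01, 3.01, 3.14, 3.14, 3.14].

INTERFACE

Orientations are given as a unit quaternion [x, y, z, w].
In Python, from workcell import manip gives the robot as it stands. The module is installed in compiled form; this text tells all that it offers.
- The arm moves only by the shell command python3 -m creep 'ROWS' [FORCE]. ROWS is JSON, a list of rows, each a list of 3 entries, a list of its own where there are three numbers: the shift along the tool's x, y, z each as a share of 25 cm, from -1 to 1, then the turn, a rotation vector about the tool's x, y, z each as a share of 45 degrees, from -1 to 1, then the opening, from -1 (shut) to 1 (fully open). A call has 1 to 12 rows; each row is the pose to reach, as a shift and turn from the pose commanded when the call began, along the tool's axes at that moment; what a row does not reach only later rows make up. A row lasts 1/10 s, in which the tool goes at most 50 mm and 8.59 degrees, less where a joint would pass 70% of its speed; a pose out of reach is approached as far as the arm can. A call with a number of a shift or a turn outside -1 to 1 is refused whole. A call with a gripper value outside its range is refused whole. The fingers move at their own pace and stop on an object; FORCE is the grip in N (left out, the last holds). Time passes only in rows, so rows that repeat a pose let the fingers close. It gives the time, the measured TCP pose, the force, the opening and the grip force at its end, in the units of the state.
- manip.state(): the state, without advancing time (a new reading comes with each control period).
- manip.snapshot(name): name is "side" or "top"; returns (picture, depth): 480x640x3 uint8, red, green, blue; 480x640 float32, m along the optical axis (not along the pixel's ray), 0 where there is no reading.
- manip.camera_params(name): a dict with "intrinsics" (3x3 intrinsics, pixels), "R" (3x3) and "t" (3): a world point X has camera coordinates R X + t. Camera axes: x right, y down, z forward; pixel columns grow to the right and rows downward; lengths in m; the calibration is good to about 2 mm. A picture is of the moment at which its call begins. camera_params takes no time and is no camera call.
- manip.close_job(): hands the job in; it is judged then, once.
Trained networks look in the newest picture that a camera, given by its name, has taken for a name from the list of things; names that differ only in an ending like _2 or _b are one class to them, and where a whole thing is asked for, a point or a joint stands for the part that bears it (a point fixed in the world has none). Each returns a list of dicts, best first, with "p" (0 to 1); they miss things now and then, are a little off and sometimes report something else, mostly with a low value. They report only what shows in the picture. A call takes as long as a camera call. They do not tell look-alikes from the thing itself.
- manip.boxes_of(query, camera): "at" ([x, y, z] in m, in world coordinates, good to about 4 mm: the middle of the surface that is visible of it).
- manip.spot_point(query, camera): "at" ([x, y, z] in m, in world coordinates, good to about 4 mm: a listed point, or the origin of a listed thing).
The state is a dict: "time": time; "joint_pos": joint angles; "joint_vel": joint speeds; "joint_torque": joint torques, N m; "tool_pos": TCP position; "tcp_rot": TCP orientation; "ft_force": force on the tool from outside, world axes, zero at the start; "wrist_torque": the same for the moment, N m; "opening": finger opening in m; "grip_force": force on a finger pad.
Only numpy, scipy, OpenCV 4.12 (cv2) and the standard library are available. Lean on these libraries where they do the work, as an engineer would, in place of code of your own. Each camera call takes 0.05 s, during which the arm holds its last target. There are 200 camera calls.

TASK

Turn the parts carousel, click by click, until its one empty pocket rests in its detent squarely under the hopper. Then pick up the scoop bin by its slanted grip tab and tip it over the hopper so that all three couplings drop right through into that pocket, and stand the emptied bin upright in the middle of the rubber mat again. Leave the loose things around alone.

Things in the scene. Friction and masses are not known exactly. Their poses are not given: they have to be found in the camera images.
- carousel_hub (a point): Centre of the grey turning tub, level with its rim; frame turns with the tub, z up. Tub 320 mm across, wall 5, open on top; rim 85 mm, inner floor 26 mm above the bench. Two crossing dividers, 6 thick and rim-high, lie along this frame's x and y axes and make four pockets: the one between +x and +y is empty, the others hold heaps of stock lower than the rim.
- post_x (a point): Top of one of four upright round steel posts, 18 mm thick, that stand on the tub's dividers 125 mm from its centre along the +x (this one), +y, -x and -y axes of carousel_hub. Tops 125 mm above the bench, 40 mm above the rim. Push or pinch a post to turn the tub; the posts pass under the hopper.
- carousel (a joint): Turn of the tub on its base, rad, growing counter-clockwise from above, no stops. Detents every 90 degrees (0, 1.571, 3.142, ...): let go within about 35 degrees of one, it springs into it; a post needs up to about 6 N. At 0 or any whole turn the empty pocket is under the hopper. Starts one or two clicks away, to either side.
- empty_pocket (a point): Point on the inner floor of the empty pocket, 100 mm from the tub's centre, midway between the dividers (70.7, 70.7 mm in the carousel_hub frame). It must come straight below hopper_mouth.
- hopper_mouth (a point): Centre of the fixed hopper's round open top, 190 mm above the bench: a steel funnel, at the mouth 178 mm across (170 inside), narrowing over 50 mm of height to an outlet 106 mm across inside, lower edge 132 mm above the bench. Frame z up, x level from the tub's axis (at x = -100) to the supporting column (26 x 50 mm, 187 high) at x = +112.
- mat: Flat black rubber mat, 200 (x) x 240 (y) x 4 mm, fixed; origin at the centre of its underside. The bin starts on it and goes back on it.
- bin: Loose black scoop bin, about 160 g; origin under its centre, x to its low open front, z up. 144 mm long without tab (x -70 to +74), 84 wide, walls and floor 4; sides 55 high behind, 30 in front. The last 28 mm of floor ramp up 20 degrees to the front lip at x = +74, z = 12 (no front wall).
- bin_tab (a point): Grip point in the middle of the bin's flat back tab, at (-83, 0, 75) mm in the bin's frame, axes as the bin. The tab is 9 mm thick, 56 wide and leans back 35 degrees from vertical; its mid-plane runs from (-68, 0, 53) to (-95, 0, 92). Pinch it across its thickness with the fingers along its slope, so with the tool tilted 35 degrees.
- coupling0: Loose steel coupling, 55 g, 60 mm long (its y), with square 30 mm flanges at both ends; origin at its centre. Starts lying across the bin.
- coupling1: Loose steel coupling, 55 g, 60 mm long (its y), with square 30 mm flanges at both ends; origin at its centre. Starts lying across the bin.
- coupling2: Loose steel coupling, 55 g, 60 mm long (its y), with square 30 mm flanges at both ends; origin at its centre. Starts lying across the bin.
- carton: Bystander: cardboard carton 70 x 120 x 50 mm, origin under its middle. Leave it alone.
- jar: Bystander: small jar with a white cap, 52 across, height 75 mm, origin under its middle. Leave it alone.
- tape: Bystander: cardboard ring (tape roll) 90 across, height 45 mm, origin under its middle. Leave it alone.
- spray: Bystander: upright metal can, 60 across, height 150 mm, origin under its middle. Leave it alone.
- wrench: Bystander: a wrench lying flat, origin under its middle. Leave it alone.
- partsbox: Bystander: white parts box 90 x 60 x 60 mm, origin under its middle. Leave it alone.
Things that resemble listed ones, but are neither listed nor needed, are in the scene too. What is shaped like the coupling2 but orange is not meant.

How it is judged:
On the way, in this order (a step that is already met when the one before it is completed fails the run):
1. the empty pocket stands under the hopper at rest in its detent, the couplings still in the bin (horizontal distance between empty_pocket and hopper_mouth below 0.01 m and velocity of joint carousel between -0.1 and 0.1 rad/s and distance between each of coupling0, coupling1, coupling2 and bin below 0.11 m), for 0.2 s.
2. the bin is tipped over the hopper (angle between bin's own z axis and vertical above 0.5 rad and horizontal distance between bin and hopper_mouth below 0.16 m and height (world z) of bin above 0.15 m), for 0.05 s.
3. all three couplings are in the pocket (horizontal distance between empty_pocket and hopper_mouth below 0.01 m and velocity of joint carousel between -0.1 and 0.1 rad/s and x of each of coupling0, coupling1, coupling2 in the frame of carousel_hub above 0 m and y of each of coupling0, coupling1, coupling2 in the frame of carousel_hub above 0 m and horizontal distance between each of coupling0, coupling1, coupling2 and carousel_hub below 0.16 m and height (world z) of coupling0 between 0.03 and 0.115 m and height (world z) of coupling1 between 0.03 and 0.115 m and height (world z) of coupling2 between 0.03 and 0.115 m), for 0.2 s.
At the end, for the whole second after the job is handed in: The empty pocket is within 10 mm (6 degrees) of straight below the hopper and the tub still; all three couplings are in it, centres at most 30 mm above the rim; the bin stands upright (within 0.08 rad), at rest on the mat, its origin within 75 mm of the mat's centre (all of step 3 and horizontal distance between bin and mat below 0.075 m and angle between bin's own z axis and vertical below 0.08 rad and height (world z) of bin below 0.01 m and linear speed of bin below 0.02 m/s); the robot touches nothing.
It fails at once if a loose bystander is shifted by more than 40 mm or knocked over (distance of any of carton, jar, tape, spray, wrench, partsbox from where it was at the start of the episode above 0.04 m or angle between any of carton, jar, tape, spray, wrench, partsbox's own z axis and vertical above 0.5 rad).
It also fails if it takes over 72 s, if anything falls off the work surface, if the arm or the gripper's body presses on something with over 40 N, if the wrist force passes 120 N, or if a joint passes its speed limit or range.

## Working session

There is one attempt and no reset: what is moved stays moved. The work goes in short steps, Python scripts to look and compute and a shell command to move; the robot and the scene stay as the last step left them, time stands still between calls to the robot, and variables do not carry over. Pictures are saved under pics/ and viewed, at most 10 in all, crops included, and the job is handed in when it is done.

```bash
mkdir -p pics; cat > h.py <<'E'
import numpy as np, cv2
from workcell import manip
from scipy.spatial.transform import Rotation as R
def snap(c,f):
    p,d=manip.snapshot(c); cv2.imwrite('pics/'+f,p[:,:,::-1]); return p,d
def px(c,X):
    k=manip.camera_params(c); q=k['intrinsics']@(k['R']@np.array(X)+k['t']); return (q[:2]/q[2]).round().astype(int)
def world(c,d):
    k=manip.camera_params(c);K=k['intrinsics'];v,u=np.mgrid[:480,:640]
    P=np.stack([(u-K[0,2])/K[0,0]*d,(v-K[1,2])/K[1,1]*d,d],-1)
    return (P-k['t'])@k['R']
def need(pos,rot=None):
    """shift/turn in row units to reach pos, rot(Rotation)"""
    s=manip.state();T=R.from_quat(s['tcp_rot'])
    print('shift',(T.inv().apply(np.array(pos)-s['tool_pos'])/.25).round(3))
    if rot is not None: print('turn',((T.inv()*rot).as_rotvec()/(np.pi/4)).round(3))
E
python3 - <<'E'
from h import *
s=manip.state();print(s, manip.grasp_offset)
print(R.from_quat(s['tcp_rot']).as_matrix().round(3))
for c in('top','side'):
    snap(c,c+'0.png')
    for q in('carousel_hub','post_x','empty_pocket','hopper_mouth','mat','bin','bin_tab','coupling0','carton','jar','tape','spray','wrench','partsbox'):
        print(c,q,[(np.round(r['at'],3).tolist(),round(r['p'],2),px(c,r['at']).tolist()) for r in manip.spot_point(q,c)[:4]])
E
```

```text
{'time': 0.0, 'joint_pos': array([ 1.21380705,  0.4118689 , -0.01271006,  1.59702664,  0.00560462,
        1.13430869, -0.08219508]), 'joint_vel': array([-3.39806923e-04,  3.60769084e-05,  1.05037324e-03,  2.23962206e-04,
       -7.54196148e-04,  1.29875296e-03,  8.73307055e-04]), 'joint_torque': array([-7.79177572e-05, -5.87947404e+01,  6.42599557e-01, -2.91074878e+01,
       -5.35961206e-02,  1.81614765e-02,  1.09719535e-04]), 'tool_pos': array([ 0.17780919, -0.59865047,  0.22183554]), 'tcp_rot': array([ 9.89590756e-01,  1.43908010e-01, -1.70880289e-04, -7.69215418e-04]), 'ft_force': array([-0.30176448,  0.1240163 , -0.33538107]), 'wrist_torque': array([ 0.01709853, -0.05628084,  0.00966967]), 'grip_force': 0.0, 'opening': 0.08810743746211543} -0.0187
[[ 0.959  0.285 -0.001]
 [ 0.285 -0.959  0.001]
 [-0.    -0.002 -1.   ]]
top carousel_hub [([0.588, 0.264, 0.088], 0.82, [224, 228]), ([0.532, -0.242, 0.02], 0.24, [429, 250])]
top post_x [([0.471, 0.308, 0.124], 0.77, [202, 275])]
top empty_pocket [([0.501, 0.223, 0.022], 0.78, [244, 267])]
top hopper_mouth [([0.681, 0.308, 0.187], 0
[... 1224 characters left out ...]
[379, 213])]
side mat [([0.541, -0.255, 0.001], 0.85, [363, 226])]
side bin [([0.526, -0.27, 0.005], 0.73, [370, 225])]
side bin_tab [([0.522, -0.353, 0.079], 0.78, [385, 194]), ([0.68, 0.309, 0.186], 0.7, [211, 277])]
side coupling0 [([0.571, -0.051, 0.016], 0.73, [321, 257]), ([0.385, -0.234, -0.0], 0.58, [403, 250]), ([0.516, -0.318, 0.026], 0.5, [380, 213]), ([0.53, -0.247, 0.024], 0.45, [365, 224])]
side carton [([0.709, -0.269, -0.001], 0.97, [322, 205])]
side jar [([0.385, -0.23, 0.001], 0.94, [402, 250])]
side tape [([0.433, 0.002, 0.005], 0.68, [351, 289])]
side spray [([0.76, 0.021, 0.002], 0.58, [258, 249])]
side wrench []
side partsbox [([0.365, -0.434, 0.001], 0.94, [436, 216])]
```

View pics/top0.png

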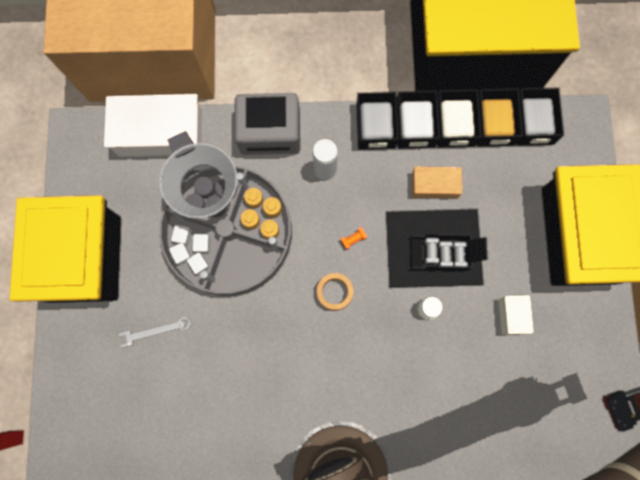

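View pics/side0.png

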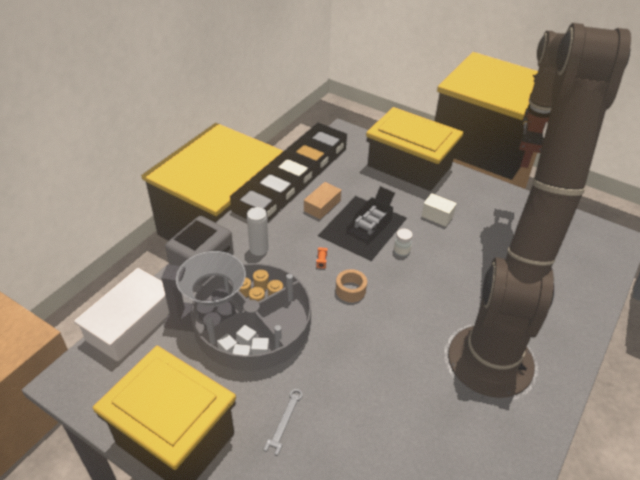

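Top view: the hub is at (224,228), the empty pocket at lower right (244,267) and the hopper at (198,182), so the pocket is 180° off, two clicks away. The bin is on the mat at (447,252) with its tab to the right. The orange look-alike is at (353,238). The side view agrees. I'll push the posts counter-clockwise on the robot's side.

```bash
python3 -m creep '[[[0.98,-0.63,0],[0,0,0],-1],[[0.98,-0.63,0],[0,0,0],-1],[[0.98,-0.63,0],[0,0,0],-1],[[0.98,-0.63,0],[0,0,0],-1],[[0.98,-0.63,0],[0,0,0],-1],[[0.98,-0.63,0],[0,0,0],-1],[[0.98,-0.63,0],[0,0,0],-1]]' 10
python3 - <<'E'
from h import *
# refine geometry from spot points; depth-based bin heading
p,d=manip.snapshot('top'); W=world('top',d)
m=(W[...,0]>.45)&(W[...,0]<.6)&(W[...,1]>-.42)&(W[...,1]<-.17)
for lo,hi in((.062,.11),(.01,.06)):
    P=W[m&(W[...,2]>lo)&(W[...,2]<hi)]
    if len(P): 
        r=cv2.minAreaRect(P[:,:2].astype(np.float32)); print(lo,len(P),np.round(r[0],3),np.round(r[1],3),r[2],P[:,2].max())
P=W[(W[...,2]>.003)&(W[...,2]<.008)&m]
m2=(W[...,2]<.012)&(p.max(2)<45)&(W[...,0]>.4)&(W[...,0]<.66)&(W[...,1]>-.45)&(W[...,1]<-.1)
r=cv2.minAreaRect(W[m2][:,:2].astype(np.float32));print('mat',r)
# hopper rim
P=W[(abs(W[...,2]-.19)<.006)&(W[...,0]>.55)&(W[...,0]<.8)&(W[...,1]>.19)&(W[...,1]<.43)]
print('hop',len(P),cv2.minEnclosingCircle(P[:,:2].astype(np.float32)))
# posts
P=W[(abs(W[...,2]-.125)<.006)&(W[...,0]>.42)&(W[...,0]<.8)&(W[...,1]>.1)&(W[...,1]<.43)]
L=P[np.hypot(P[:,0]-.472,P[:,1]-.308)<.03];print('post160',len(L),L.mean(0))
L=P[np.hypot(P[:,0]-.545,P[:,1]-.147)<.03];print('post250',len(L),L.mean(0))
# heights of obstacles
for n,(u,v) in dict(grey=(267,120),ybox=(60,250),wbox=(150,120),bins=(440,120)).items(): print(n,W[v-10:v+10,u-10:u+10].reshape(-1,3).mean(0).round(3))
need([.478,.345,.222])
E
```

```text
time: 2.2
tool_pos: [0.3726, -0.3731, 0.223]
tcp_rot: [0.989, 0.148, 0.001, -0.001]
ft_force: [-0.8, -0.1, -0.2]
opening: 0.0351
grip_force: 0.0
0.062 405 [ 0.522 -0.309] [0.114 0.083] 87.88829803466797 0.10309537924690698
0.01 1828 [ 0.525 -0.271] [0.149 0.202] 0.6395665407180786 0.059965854182943805
mat ((0.5387098789215088, -0.2563760280609131), (0.22960345447063446, 0.1763470470905304), 88.74164581298828)
hop 901 ((0.6961469054222107, 0.31945013999938965), 0.10747728496789932)
post160 47 [0.47236605 0.30511164 0.12411015]
post250 43 [0.54845148 0.14606056 0.12533403]
grey [0.852 0.156 0.117]
ybox [0.527 0.614 0.187]
wbox [0.868 0.45  0.095]
bins [ 0.866 -0.282  0.055]
shift [ 1.25  -2.634  0.005]
```

```bash
for i in 1; do python3 -m creep '[[[0.42,-0.88,0],[0,0,0],-1],[[0.42,-0.88,0],[0,0,0],-1],[[0.42,-0.88,0],[0,0,0],-1],[[0.42,-0.88,0],[0,0,0],-1],[[0.42,-0.88,0],[0,0,0],-1],[[0.42,-0.88,0],[0,0,0],-1]]' >/dev/null; done
python3 -m creep '[[[0.42,-0.88,0],[0,0,0],-1],[[0.42,-0.88,0],[0,0,0],-1],[[0.42,-0.88,0],[0,0,0],-1],[[0.42,-0.88,0],[0,0,0],-1],[[0.42,-0.88,0],[0,0,0],-1],[[0.42,-0.88,0],[0,0,0],-1]]'
python3 -c "
from h import *
need([.485,.340,.096]);print(manip.state()['joint_pos'])"
```

```text
time: 3.45
tool_pos: [0.4449, 0.1075, 0.223]
tcp_rot: [0.989, 0.147, 0.001, -0.001]
ft_force: [-0.3, 0.3, 0.9]
opening: 0.0002
grip_force: 0.0
shift [ 0.422 -0.842  0.511]
[ 0.16968029  0.16824593 -0.56710609  1.9544356   0.10190501  1.04496486
 -1.71855217]
```

```bash
python3 -m creep '[[[0.42,-0.84,0],[0,0,0],-1],[[0.42,-0.84,0],[0,0,0],-1],[[0.42,-0.84,0],[0,0,0],-1],[[0.42,-0.84,0],[0,0,0],-1],[[0.42,-0.84,0],[0,0,0],-1],[[0.42,-0.84,0.2],[0,0,0],-1],[[0.42,-0.84,0.4],[0,0,0],-1],[[0.42,-0.84,0.51],[0,0,0],-1],[[0.42,-0.84,0.51],[0,0,0],-1]]'
python3 -c "
from h import *
print(manip.state()['joint_pos'])
for a in (170,185,200,215,230,238):
  t=np.radians(a); need([.589+.125*np.cos(t)+.024*np.sin(t),.265+.125*np.sin(t)-.024*np.cos(t),.096])"
```

```text
time: 4.35
tool_pos: [0.4843, 0.33, 0.0906]
tcp_rot: [0.99, 0.143, -0.003, 0.002]
ft_force: [-0.4, -1.1, -0.8]
opening: 0.0005
grip_force: 0.0
[-0.26896943  0.56055419 -0.5638958   1.78720688  0.36847432  0.90923527
 -2.28024581]
shift [-0.077  0.059 -0.021]
shift [-0.143  0.175 -0.02 ]
shift [-0.177  0.303 -0.019]
shift [-0.176  0.436 -0.019]
shift [-0.141  0.564 -0.018]
shift [-0.11   0.628 -0.018]
```

```bash
python3 -m creep '[[[-0.08,0.06,-0.02],[0,0,0],-1],[[-0.12,0.12,-0.02],[0,0,0],-1],[[-0.14,0.18,-0.02],[0,0,0],-1],[[-0.16,0.24,-0.02],[0,0,0],-1],[[-0.18,0.30,-0.02],[0,0,0],-1],[[-0.18,0.37,-0.02],[0,0,0],-1],[[-0.18,0.44,-0.02],[0,0,0],-1],[[-0.16,0.50,-0.02],[0,0,0],-1],[[-0.14,0.56,-0.02],[0,0,0],-1],[[-0.11,0.62,-0.02],[0,0,0],-1],[[-0.11,0.62,-0.02],[0,0,0],-1]]'
python3 - <<'E'
from h import *
p,d=snap('top','t1.png')
for q in('post_x','empty_pocket'): print(q,[(np.round(r['at'],3),round(r['p'],2)) for r in manip.spot_point(q,'top')[:2]])
need([.485,.340,.096]);print(manip.state()['joint_pos'])
E
```

```text
time: 5.45
tool_pos: [0.5058, 0.1752, 0.102]
tcp_rot: [0.99, 0.142, 0.002, 0.0]
ft_force: [0.3, -0.1, 0.5]
opening: 0.0006
grip_force: 0.0
post_x []
empty_pocket [(array([0.624, 0.17 , 0.02 ]), 0.77), (array([ 0.525, -0.35 ,  0.079]), 0.39)]
shift [ 0.116 -0.642  0.02 ]
[ 0.01574081  0.46326321 -0.57313495  1.91549373  0.32754564  0.85518323
 -2.00984681]
```

```bash
python3 -m creep '[[[0,0,-0.2],[0,0,0],-1],[[0,0,-0.22],[0,0,0],-1],[[0.12,-0.64,-0.22],[0,0,0],-1],[[0.12,-0.64,-0.22],[0,0,0],-1],[[0.12,-0.64,-0.22],[0,0,0],-1],[[0.12,-0.64,-0.22],[0,0,0],-1],[[0.12,-0.64,-0.1],[0,0,0],-1],[[0.12,-0.64,0.02],[0,0,0],-1],[[0.12,-0.64,0.02],[0,0,0],-1]]'
python3 - <<'E'
from h import *
p,d=snap('top','t1.png')
for q in('post_x','empty_pocket'): print(q,[(np.round(r['at'],3),round(r['p'],2)) for r in manip.spot_point(q,'top')[:2]])
for a in (170,185,200,215,230,238):
  t=np.radians(a); need([.589+.125*np.cos(t)+.024*np.sin(t),.265+.125*np.sin(t)-.024*np.cos(t),.096])
E
```

```text
time: 6.5
tool_pos: [0.4834, 0.3382, 0.0917]
tcp_rot: [0.989, 0.145, -0.003, 0.002]
ft_force: [0.8, -0.7, -0.2]
opening: 0.0005
grip_force: 0.0
post_x [(array([0.547, 0.148, 0.126]), 0.97), (array([ 0.36 , -0.441,  0.   ]), 0.45)]
empty_pocket [(array([0.636, 0.177, 0.022]), 0.94), (array([ 0.387, -0.227,  0.001]), 0.49)]
shift [-0.095  0.097  0.001]
shift [-0.162  0.212  0.001]
shift [-0.196  0.34   0.001]
shift [-0.196  0.473  0.001]
shift [-0.161  0.602  0.001]
shift [-0.129  0.665  0.001]
```

One click is done and the tub is in its detent. Second push.

```bash
python3 -m creep '[[[-0.09,0.08,-0.01],[0,0,0],-1],[[-0.13,0.15,-0.01],[0,0,0],-1],[[-0.16,0.21,-0.01],[0,0,0],-1],[[-0.18,0.28,-0.01],[0,0,0],-1],[[-0.2,0.34,-0.01],[0,0,0],-1],[[-0.2,0.41,-0.01],[0,0,0],-1],[[-0.2,0.47,-0.01],[0,0,0],-1],[[-0.18,0.54,-0.01],[0,0,0],-1],[[-0.16,0.60,-0.01],[0,0,0],-1],[[-0.13,0.66,-0.01],[0,0,0],-1],[[-0.13,0.66,-0.01],[0,0,0],-1]]'
python3 -m creep '[[[0,0,-0.2],[0,0,0],0],[[0,0,-0.4],[0,0,0],0],[[0,0,-0.6],[0,0,0],0],[[0,0,-0.8],[0,0,0],0],[[0,0,-0.8],[0,0,0],0]]'
python3 - <<'E'
from h import *
p,d=snap('top','t2.png')
for c in('top','side'):
  if c=='side': snap(c,'s2.png')
  for q in('post_x','empty_pocket','hopper_mouth','carousel_hub','bin_tab','bin'): print(q,[(np.round(r['at'],3),round(r['p'],2)) for r in manip.spot_point(q,c)[:2]])
print(manip.state()['tool_pos'],manip.state()['joint_pos'])
E
```

```text
time: 7.75
tool_pos: [0.504, 0.171, 0.0994]
tcp_rot: [0.99, 0.142, 0.002, 0.0]
ft_force: [0.2, 1.4, -0.2]
opening: 0.0003
grip_force: 0.0
time: 8.25
tool_pos: [0.5035, 0.1752, 0.3056]
tcp_rot: [0.99, 0.144, 0.006, -0.001]
ft_force: [-0.1, 0.2, -0.1]
opening: 0.0371
grip_force: 0.0
post_x [(array([ 0.521, -0.277,  0.025]), 0.7), (array([0.706, 0.221, 0.122]), 0.58)]
empty_pocket []
hopper_mouth [(array([0.68 , 0.306, 0.188]), 0.7), (array([ 0.534, -0.24 ,  0.021]), 0.5)]
carousel_hub []
bin_tab [(array([ 0.522, -0.351,  0.079]), 0.89)]
bin [(array([ 0.526, -0.267,  0.008]), 0.8), (array([ 0.386, -0.228,  0.   ]), 0.42)]
post_x [(array([0.708, 0.225, 0.127]), 0.56), (array([0.686, 0.309, 0.026]), 0.18)]
empty_pocket [(array([0.683, 0.308, 0.028]), 0.97)]
hopper_mouth [(array([0.68 , 0.312, 0.186]), 0.85)]
carousel_hub [(array([0.592, 0.268, 0.084]), 0.68), (array([ 0.54 , -0.254,  0.001]), 0.47)]
bin_tab [(array([ 0.519, -0.351,  0.076]), 0.72)]
bin [(array([ 0.527, -0.267,  0.002]), 0.94)]
[0.5016107  0.17252215 0.29743969] [ 0.12277437  0.25814751 -0.66371397  1.68539345  0.16600073  1.25555617
 -1.85860839]
```

View pics/t2.png

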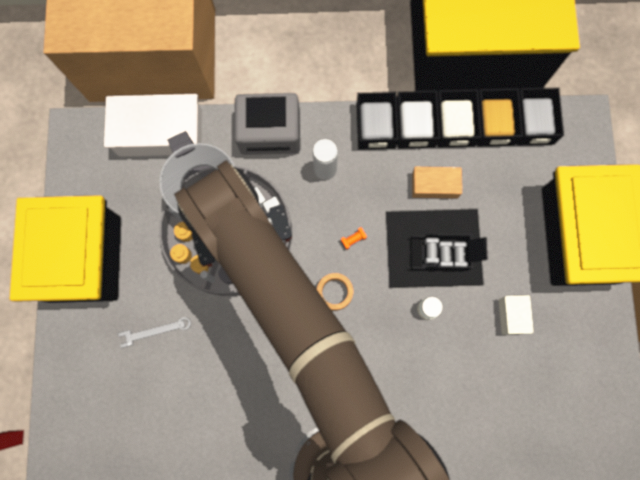

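The empty pocket (0.683, 0.308) is under the hopper (0.680, 0.310), and the bin with its couplings is untouched at (447,252). Next, a dry run of the pour tilt to check reach.

```bash
python3 -m creep '[[[0.4,-0.1,-0.26],[0,0,0],0],[[0.81,-0.21,-0.26],[-0.78,0,0],0],[[0.81,-0.21,-0.26],[-0.78,0,0],0],[[0.81,-0.21,-0.26],[-0.78,0,0],0],[[0.81,-0.21,-0.26],[-0.78,0,0],0],[[0.81,-0.21,-0.26],[-0.78,0,0],0],[[0.81,-0.21,-0.26],[-0.78,0,0],0],[[0.81,-0.21,-0.26],[-0.78,0,0],0],[[0.81,-0.21,-0.26],[-0.78,0,0],0]]'
python3 -c "
from h import *
s=manip.state();print(s['joint_pos'],R.from_quat(s['tcp_rot']).as_matrix().round(2))"
```

```text
time: 9.85
tool_pos: [0.6815, 0.278, 0.3648]
tcp_rot: [0.944, 0.135, 0.044, 0.298]
ft_force: [0.0, 0.4, -0.1]
opening: 0.0437
grip_force: 0.0
[-0.51070045  0.70540667 -0.43340863  0.97369538  0.79888888  1.83843686
 -2.09587024] [[ 0.96  0.23  0.16]
 [ 0.28 -0.79 -0.55]
 [ 0.    0.57 -0.82]]
```

```bash
python3 -m creep '[[[0,0,0],[-0.45,0,0],0],[[0,0,0],[-0.45,0,0],0],[[0,0,0],[-0.45,0,0],0],[[0,0,0],[-0.45,0,0],0]]'
python3 -c "
from h import *
s=manip.state();print(s['joint_pos'],R.from_quat(s['tcp_rot']).as_matrix().round(2))
h=np.array([0.035,.999,0])
for th in (0,):
  z=np.sin(np.radians(35-th))*h-np.cos(np.radians(35-th))*np.array([0,0,1]);y=-np.cos(np.radians(35-th))*h-np.sin(np.radians(35-th))*np.array([0,0,1]);x=np.cross(y,z)
  need([.68,.05,.40],R.from_matrix(np.stack([x,y,z],1)))
"
```

```text
time: 10.25
tool_pos: [0.68, 0.2809, 0.3615]
tcp_rot: [0.876, 0.128, 0.066, 0.46]
ft_force: [0.4, -0.9, -0.2]
opening: 0.044
grip_force: 0.0
[-0.83967649  0.78464548  0.04861569  1.00331762  0.8078143   1.84447004
 -2.05100908] [[ 0.96  0.16  0.23]
 [ 0.29 -0.54 -0.79]
 [-0.    0.82 -0.57]]
shift [-0.264  0.628  0.642]
turn [ 1.991 -0.078  0.453]
```

```bash
python3 - <<'E'
from h import *
p,d=manip.snapshot('top'); W=world('top',d)
cv2.imwrite('pics/crop.png',cv2.resize(p[190:310,370:520,::-1],None,fx=5,fy=5,interpolation=cv2.INTER_CUBIC))
m=(W[...,0]>.45)&(W[...,0]<.62)&(W[...,1]>-.42)&(W[...,1]<-.15)
z=W[...,2]
for lo,hi in((.07,.11),(.04,.06),(.03,.042)):
    mm=m&(z>lo)&(z<hi); P=W[mm][:,:2]; print(lo,len(P),P.mean(0).round(4),P.min(0).round(3),P.max(0).round(3))
print((z[225:275:4,400:495:4]*1000).round().astype(int))
E
```

```text
0.07 302 [ 0.5216 -0.3526] [ 0.494 -0.369] [ 0.55  -0.335]
0.04 332 [ 0.5241 -0.2918] [ 0.481 -0.342] [ 0.569 -0.205]
0.03 738 [ 0.5238 -0.2754] [ 0.48  -0.336] [ 0.57  -0.194]
[[   7   10    5    2    7    1    0    9    3    5    7   -2    6    8
     7    1   11    2    5    8   -5   -2    4    1]
 [   3    6   11    0    3    8    6    8    2    7    2    6   -1    0
     4    1   10    1    1    5    5   -7   -4    0]
 [   4   -1    8    2   12    4    3    3    6    4    5    2   -2   -1
     1    1   15    4   -2    1   -7   -1    0   -1]
 [   1   11    4   28   26   28   34   29   29   25   30   34   28   32
    34   26   38   47    0    2   88   93    1   -1]
 [   2   -4    5   22   13   10   10   35   34   33    5    4    2    8
     8   11   10   58   73   81   82   95    2   -3]
 [   0    7    6   22   12    8    8   32   36    7   30   34   37   15
    37   38   40   56   57   76   94  100    0   -4]
 [   2    2    4   21   12   13    8   30   33   12   28   34   29    2
    36   34    8   59   65   78   84   96    0    1]
 [   8   10    5   16   10    4    3   32   35   13   21   38   36    7
    37   35    7   60   69   80   87   96   -8    1]
 [   4    4   -2   16   12    8    1   30   32    4    6   32   27    6
    32   34    7   35   67   74   82   94   -6    0]
 [   5    4    1   18   11    9    4   38   39   37    6   37   37    8
    25   38   12   41   62   63    0   -1   -8    0]
 [   2   -1    2   16   17    7    7   11    5    8   31   38   30    8
    39   40   41   31   55    2    4    2   -1    0]
 [   1    4    7   13   19   18   11   19   18   18   20   29   19   30
    28   25   27   26    3 1526   -2   -2    0    0]
 [   0    4    2    2    5   -1    2    7    6    3    5    8    4   -1
     7    3    6    0    6    7    5   -7    7   -6]]
```

View pics/crop.png

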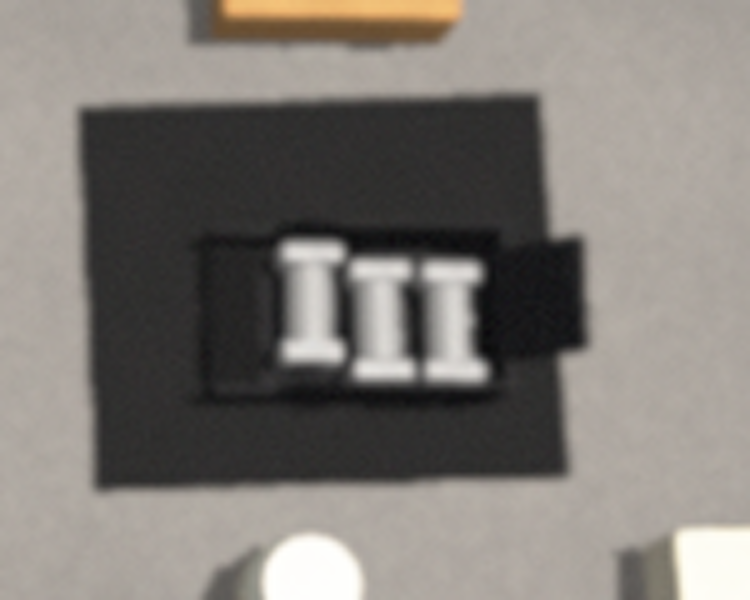

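The crop shows the bin lying nearly along world y, with the tab at its right end (545,295 in the crop). All three couplings are inside it. Moving to the grasp.

```bash
cat >> h.py <<'E'
def ori(hd,th):
    a=np.radians(35-th);h=np.array([np.cos(np.radians(hd)),np.sin(np.radians(hd)),0]);k=np.array([0,0,1])
    z=np.sin(a)*h-np.cos(a)*k;y=-np.cos(a)*h-np.sin(a)*k
    return R.from_matrix(np.stack([np.cross(y,z),y,z],1))
E
python3 -m creep '[[[-0.24,0.3,0.3],[0.9,0,0.2],0],[[-0.3,0.7,0.7],[0.99,0,0.2],0],[[-0.3,0.7,0.7],[0.99,0,0.2],0],[[-0.3,0.7,0.7],[0.99,0,0.2],0],[[-0.3,0.7,0.7],[0.99,0,0.2],0],[[-0.3,0.7,0.7],[0.99,0,0.2],0],[[-0.3,0.7,0.7],[0.99,0,0.2],0]]'
python3 -c "
from h import *
need([.60,-.16,.30],ori(89,0));need([.521,-.399,.15],ori(89,0))"
```

```text
time: 11.0
tool_pos: [0.6784, 0.015, 0.4129]
tcp_rot: [0.993, 0.068, 0.052, 0.087]
ft_force: [0.0, 0.6, -0.2]
opening: 0.0438
grip_force: 0.0
shift [-0.451  0.563  0.522]
turn [ 0.996 -0.072  0.232]
shift [-0.955  1.348  1.231]
turn [ 0.996 -0.072  0.232]
```

```bash
python3 -m creep '[[[-0.2,0.25,0.2],[0.99,-0.07,0.23],0],[[-0.45,0.56,0.5],[0.99,-0.07,0.23],0],[[-0.6,0.95,0.7],[0.99,-0.07,0.23],0],[[-0.6,0.95,0.7],[0.99,-0.07,0.23],0],[[-0.6,0.95,0.7],[0.99,-0.07,0.23],0],[[-0.6,0.95,0.7],[0.99,-0.07,0.23],0],[[-0.6,0.95,0.7],[0.99,-0.07,0.23],0],[[-0.6,0.95,0.7],[0.99,-0.07,0.23],0],[[-0.6,0.95,0.7],[0.99,-0.07,0.23],0]]'
python3 -c "
from h import *
print(manip.state()['joint_pos'])
need([.521,-.391,.136],ori(89,0));need([.522,-.342,.066],ori(89,0))"
```

```text
time: 11.9
tool_pos: [0.5837, -0.2582, 0.2668]
tcp_rot: [0.955, -0.002, -0.002, -0.298]
ft_force: [0.5, 0.4, 0.8]
opening: 0.0439
grip_force: 0.0
[ 0.61879888  0.63731918 -0.02488722  1.27215084 -0.473698    1.6002139
 -0.9023338 ]
shift [-0.247  0.736  0.129]
turn [0.007 0.017 0.013]
shift [-0.242  0.734  0.471]
turn [0.007 0.017 0.013]
```

```bash
python3 -m creep '[[[-0.25,0.73,0],[0,0.02,0.01],0],[[-0.25,0.73,0],[0,0.02,0.01],0],[[-0.25,0.73,0],[0,0.02,0.01],0],[[-0.25,0.73,0.1],[0,0.02,0.01],0],[[-0.25,0.73,0.12],[0,0.02,0.01],0],[[-0.25,0.73,0.12],[0,0.02,0.01],0]]'
python3 -c "
from h import *
snap('side','s3.png')
need([.522,-.342,.066],ori(89,0))"
```

```text
time: 12.5
tool_pos: [0.5216, -0.3887, 0.1386]
tcp_rot: [0.954, -0.006, 0.004, -0.299]
ft_force: [0.5, 0.8, 0.2]
opening: 0.0439
grip_force: 0.0
shift [-0.007  0.015  0.35 ]
turn [ 0.007 -0.002  0.009]
```

View pics/s3.png

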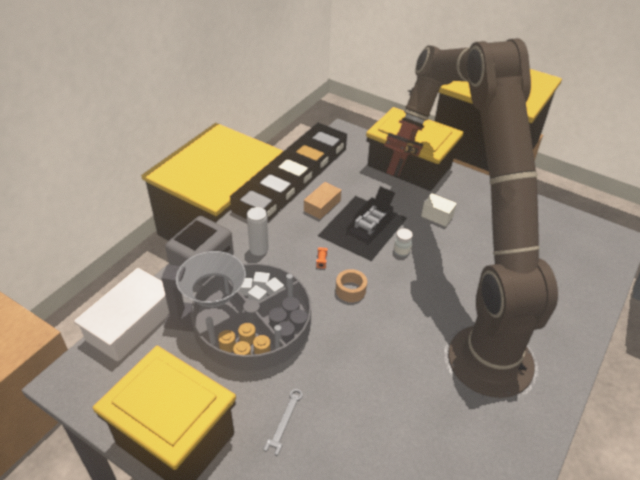

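The gripper is poised behind the tab at (395,165), with the tab at (385,194). The three couplings lie in the bin and the empty pocket is under the hopper. I'll go in and grip.

```bash
python3 -m creep '[[[-0.01,0.015,0.1],[0,0,0],0],[[-0.01,0.015,0.2],[0,0,0],0],[[-0.01,0.015,0.3],[0,0,0],0],[[-0.01,0.015,0.35],[0,0,0],0],[[-0.01,0.015,0.35],[0,0,0],0],[[-0.01,0.015,0.35],[0,0,0],-0.5],[[-0.01,0.015,0.35],[0,0,0],-1],[[-0.01,0.015,0.35],[0,0,0],-1],[[-0.01,0.015,0.35],[0,0,0],-1],[[-0.01,0.015,0.35],[0,0,0],-1],[[-0.01,0.015,0.35],[0,0,0],-1],[[-0.01,0.015,0.35],[0,0,0],-1]]' 50
python3 -c "
from h import *
need([.522,-.342,.216],ori(89,0))"
```

```text
time: 13.75
tool_pos: [0.519, -0.3431, 0.0654]
tcp_rot: [0.954, -0.007, 0.004, -0.299]
ft_force: [-0.5, 2.7, 7.8]
opening: 0.009
grip_force: 49.9
shift [ 0.014 -0.348 -0.492]
turn [ 0.004 -0.002  0.004]
```

```bash
python3 -m creep '[[[0,-0.03,-0.04],[0,0,0],-1],[[0,-0.07,-0.1],[0,0,0],-1],[[0,-0.13,-0.18],[0,0,0],-1],[[0,-0.2,-0.28],[0,0,0],-1],[[0,-0.28,-0.4],[0,0,0],-1],[[0,-0.37,-0.52],[0,0,0],-1],[[0,-0.45,-0.64],[0,0,0],-1],[[0,-0.53,-0.75],[0,0,0],-1],[[0,-0.59,-0.84],[0,0,0],-1],[[0,-0.63,-0.9],[0,0,0],-1],[[0,-0.65,-0.93],[0,0,0],-1],[[0,-0.65,-0.93],[0,0,0],-1]]'
python3 -c "
from h import *
print(manip.state()['joint_pos'])
need([.56,-.2,.36],ori(89,0));need([.64,-.0,.36],ori(89,0))
for q in('coupling0','bin'): 
  manip.snapshot('top'); print(q,[(np.round(r['at'],3),round(r['p'],2)) for r in manip.spot_point(q,'top')[:4]])"
```

```text
time: 14.95
tool_pos: [0.518, -0.3435, 0.349]
tcp_rot: [0.955, -0.007, 0.004, -0.296]
ft_force: [0.2, -0.2, -3.6]
opening: 0.0087
grip_force: 50.0
[ 0.74857663  0.6031995   0.00701788  1.14175696 -0.45144735  1.80303996
 -0.84472001]
shift [ 0.159 -0.5    0.291]
turn [ 0.011 -0.004  0.004]
shift [ 0.465 -1.163  0.748]
turn [ 0.011 -0.004  0.004]
coupling0 [(array([ 0.529, -0.242,  0.304]), 0.98), (array([ 0.573, -0.054,  0.015]), 0.83), (array([ 0.523, -0.279,  0.309]), 0.75), (array([ 0.516, -0.317,  0.301]), 0.54)]
bin [(array([ 0.524, -0.268,  0.287]), 0.73)]
```

```bash
python3 -m creep '[[[0.02,-0.04,0.03],[0,0,0],-1],[[0.05,-0.12,0.08],[0,0,0],-1],[[0.1,-0.22,0.15],[0,0,0],-1],[[0.15,-0.33,0.23],[0,0,0],-1],[[0.2,-0.44,0.3],[0,0,0],-1],[[0.25,-0.56,0.38],[0,0,0],-1],[[0.29,-0.65,0.45],[0,0,0],-1],[[0.32,-0.73,0.5],[0,0,0],-1]]'
python3 -m creep '[[[0.04,-0.09,0.06],[0,0,0],-1],[[0.09,-0.2,0.14],[0,0,0],-1],[[0.14,-0.32,0.22],[0,0,0],-1],[[0.19,-0.44,0.3],[0,0,0],-1],[[0.24,-0.54,0.37],[0,0,0],-1],[[0.28,-0.63,0.43],[0,0,0],-1],[[0.3,-0.68,0.47],[0,0,0],-1],[[0.32,-0.72,0.49],[0,0,0],-1],[[0.32,-0.72,0.49],[0,0,0],-1]]'
python3 -c "
from h import *
print(manip.state()['joint_pos'])
need([.68,.1,.36],ori(89,0))
def lip(): pass
for q in('coupling0','bin'): 
  manip.snapshot('top'); print(q,[(np.round(r['at'],3),round(r['p'],2)) for r in manip.spot_point(q,'top')[:4]])"
```

```text
time: 15.95
tool_pos: [0.6017, -0.1192, 0.3477]
tcp_rot: [0.954, -0.006, 0.002, -0.298]
ft_force: [0.1, -0.7, -3.3]
opening: 0.0086
grip_force: 50.0
time: 16.85
tool_pos: [0.6848, 0.095, 0.3499]
tcp_rot: [0.955, -0.007, 0.003, -0.298]
ft_force: [-0.5, -0.2, -3.0]
opening: 0.0085
grip_force: 50.0
[ 0.18368462  0.49338005 -0.14916992  1.32182121 -0.54452395  1.38515696
 -1.41535463]
shift [-0.02  -0.039 -0.022]
turn [0.007 0.001 0.005]
coupling0 [(array([0.696, 0.193, 0.301]), 0.9), (array([ 0.571, -0.053,  0.013]), 0.75), (array([0.686, 0.122, 0.306]), 0.64), (array([0.687, 0.159, 0.31 ]), 0.6)]
bin [(array([0.69 , 0.166, 0.291]), 0.97), (array([0.681, 0.308, 0.192]), 0.51), (array([0.686, 0.158, 0.311]), 0.39)]
```

```bash
cat >> h.py <<'E'
def tip(th,ly,lz=.22,lx=.680,hd=89):
    t=np.radians(th);h=.1463*np.cos(t)-.048*np.sin(t);v=-.1463*np.sin(t)-.048*np.cos(t)
    a=np.radians(hd);print(th,end=' ');need([lx-h*np.cos(a),ly-h*np.sin(a),lz-v],ori(hd,th))
E
python3 -c "
from h import *
tip(0,.255);tip(15,.265);tip(30,.27)"
```

```text
0 shift [-0.033  0.128  0.309]
turn [ 0.01  -0.003  0.   ]
15 shift [-0.033 -0.044  0.252]
turn [-0.324 -0.003 -0.   ]
30 shift [-0.034 -0.216  0.222]
turn [-0.657 -0.003 -0.001]
```

```bash
python3 -m creep '[[[-0.01,-0.02,0.08],[-0.05,0,0],-1],[[-0.02,-0.03,0.18],[-0.15,0,0],-1],[[-0.03,-0.04,0.25],[-0.28,0,0],-1],[[-0.03,-0.1,0.24],[-0.42,0,0],-1],[[-0.03,-0.16,0.23],[-0.55,0,0],-1],[[-0.03,-0.22,0.22],[-0.66,0,0],-1],[[-0.03,-0.22,0.22],[-0.66,0,0],-1]]'
python3 -c "
from h import *
print(manip.state()['joint_pos'])
for a,y in((30,.27),(38,.27),(46,.27),(54,.272),(62,.275),(70,.278)): tip(a,y)"
```

```text
time: 17.75
tool_pos: [0.6781, 0.176, 0.3382]
tcp_rot: [0.999, -0.004, 0.002, -0.044]
ft_force: [-0.6, 1.6, -3.2]
opening: 0.0089
grip_force: 50.0
[-0.25602475  0.47165165 -0.03903734  1.23944277 -0.06636489  1.4012025
 -1.8601022 ]
30 shift [0.001 0.036 0.011]
turn [-0.001 -0.004  0.011]
38 shift [ 0.001 -0.036 -0.036]
turn [-0.179 -0.005  0.011]
46 shift [ 0.002 -0.114 -0.072]
turn [-0.357 -0.006  0.01 ]
54 shift [ 0.003 -0.205 -0.096]
turn [-0.535 -0.006  0.01 ]
62 shift [ 0.003 -0.301 -0.108]
turn [-0.712 -0.007  0.009]
70 shift [ 0.004 -0.399 -0.108]
turn [-0.89  -0.008  0.009]
```

```bash
python3 -m creep '[[[0,0.02,-0.01],[-0.05,0,0],-1],[[0,0,-0.02],[-0.09,0,0],-1],[[0,-0.02,-0.03],[-0.135,0,0],-1],[[0,-0.04,-0.04],[-0.18,0,0],-1],[[0,-0.06,-0.05],[-0.225,0,0],-1],[[0,-0.08,-0.06],[-0.27,0,0],-1],[[0,-0.1,-0.07],[-0.315,0,0],-1],[[0,-0.115,-0.07],[-0.36,0,0],-1],[[0,-0.115,-0.07],[-0.36,0,0],-1],[[0,-0.115,-0.07],[-0.36,0,0],-1]]'
python3 -c "
from h import *
for c in ('top','side'):
  snap(c,c+'4.png'); print([(np.round(r['at'],3),round(r['p'],2)) for r in manip.spot_point('coupling0',c)[:4]])
for a,y in((46,.27),(54,.272),(62,.275),(70,.278),(80,.28)): tip(a,y)"
```

```text
time: 18.75
tool_pos: [0.6792, 0.1976, 0.3555]
tcp_rot: [0.995, -0.008, 0.0, 0.098]
ft_force: [-0.9, -0.0, -3.8]
opening: 0.0087
grip_force: 50.0
[(array([0.675, 0.23 , 0.258]), 0.61), (array([ 0.572, -0.054,  0.016]), 0.51)]
[(array([0.681, 0.254, 0.243]), 0.69), (array([0.681, 0.231, 0.261]), 0.68), (array([0.689, 0.303, 0.043]), 0.63), (array([ 0.571, -0.051,  0.015]), 0.62)]
46 shift [-0.003 -0.025 -0.015]
turn [ 0.006 -0.003 -0.001]
54 shift [-0.003 -0.105 -0.063]
turn [-0.172 -0.003 -0.001]
62 shift [-0.003 -0.195 -0.102]
turn [-0.35  -0.003 -0.001]
70 shift [-0.004 -0.288 -0.129]
turn [-0.527 -0.003 -0.002]
80 shift [-0.004 -0.403 -0.146]
turn [-0.75  -0.003 -0.002]
```

One coupling is already through at (0.689, 0.303, 0.043). The other two are at the lip, so I'll keep tipping slowly.

```bash
python3 -m creep '[[[0,-0.05,-0.03],[-0.04,0,0],-1],[[0,-0.07,-0.05],[-0.08,0,0],-1],[[0,-0.09,-0.06],[-0.12,0,0],-1],[[0,-0.105,-0.065],[-0.17,0,0],-1],[[0,-0.13,-0.075],[-0.21,0,0],-1],[[0,-0.15,-0.085],[-0.26,0,0],-1],[[0,-0.175,-0.095],[-0.3,0,0],-1],[[0,-0.195,-0.1],[-0.35,0,0],-1],[[0,-0.195,-0.1],[-0.35,0,0],-1],[[0,-0.195,-0.1],[-0.35,0,0],-1]]'
python3 -c "
from h import *
for c in ('top','side'):
  snap(c,c+'5.png'); print([(np.round(r['at'],3),round(r['p'],2)) for r in manip.spot_point('coupling0',c)[:5]])
for a,y in((62,.275),(70,.278),(80,.28)): tip(a,y)"
```

```text
time: 19.95
tool_pos: [0.6801, 0.2502, 0.3703]
tcp_rot: [0.972, -0.008, -0.001, 0.234]
ft_force: [-0.8, -0.9, -1.8]
opening: 0.0088
grip_force: 50.0
[(array([ 0.574, -0.054,  0.017]), 0.82), (array([0.671, 0.362, 0.042]), 0.66), (array([0.63 , 0.31 , 0.036]), 0.6), (array([0.695, 0.308, 0.035]), 0.5)]
[(array([ 0.571, -0.049,  0.014]), 0.55), (array([0.691, 0.305, 0.042]), 0.45), (array([0.632, 0.302, 0.04 ]), 0.38), (array([0.67 , 0.359, 0.042]), 0.38)]
62 shift [-0.003  0.    -0.   ]
turn [ 0.    -0.003 -0.002]
70 shift [-0.003 -0.082 -0.053]
turn [-0.178 -0.003 -0.002]
80 shift [-0.004 -0.188 -0.1  ]
turn [-0.4   -0.003 -0.003]
```

View pics/side5.png

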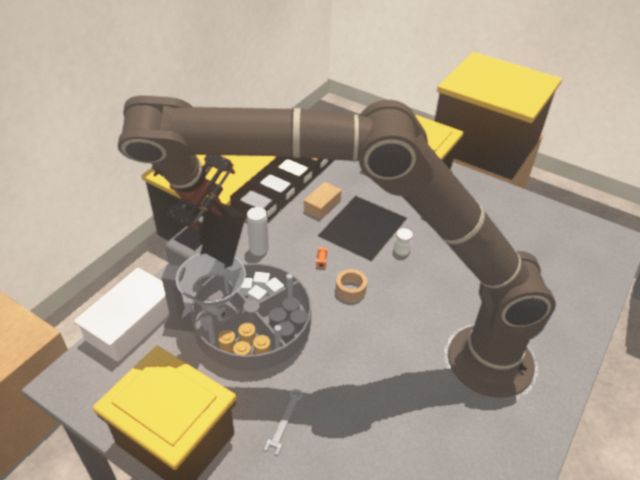

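All three couplings lie in the pocket: (0.671,0.362), (0.630,0.31) and (0.695,0.308), each at z≈0.04. The bin at (220,230) is empty. Bringing it back.

```bash
python3 -c "
from h import *
tip(62,.27,.29);tip(20,.21,.30)"
```

```text
62 shift [-0.002  0.145 -0.241]
turn [ 0.    -0.003 -0.002]
20 shift [0.002 0.612 0.206]
turn [ 0.933 -0.004 -0.001]
```

```bash
python3 -m creep '[[[0,0.08,-0.14],[0,0,0],-1],[[0,0.15,-0.24],[0,0,0],-1],[[0,0.3,-0.1],[0.3,0,0],-1],[[0,0.42,0],[0.5,0,0],-1],[[0,0.54,0.12],[0.7,0,0],-1],[[0,0.61,0.2],[0.93,0,0],-1],[[0,0.61,0.2],[0.93,0,0],-1],[[0,0.61,0.2],[0.93,0,0],-1]]'
python3 -c "
from h import *
need([.63,-.11,.36],ori(89,0));need([.54,-.33,.30],ori(89,0))
P,d=manip.snapshot('side');print(*[(q,np.round(r['at'],3),r['p']) for q in('mat','empty_pocket') for r in manip.spot_point(q,'side')[:2]])"
```

```text
time: 20.95
tool_pos: [0.6773, 0.0818, 0.3966]
tcp_rot: [0.991, -0.015, 0.003, -0.129]
ft_force: [-0.9, 0.1, -1.6]
opening: 0.0087
grip_force: 50.0
shift [-0.167  0.784 -0.057]
turn [ 0.447 -0.01  -0.013]
shift [-0.501  1.706 -0.055]
turn [ 0.447 -0.01  -0.013]
('mat', array([ 0.539, -0.255,  0.001]), 0.91) ('empty_pocket', array([0.687, 0.308, 0.028]), 0.62)
```

```bash
python3 -m creep '[[[-0.17,0.78,-0.06],[0.45,-0.01,-0.01],-1],[[-0.17,0.78,-0.06],[0.45,-0.01,-0.01],-1],[[-0.17,0.78,-0.06],[0.45,-0.01,-0.01],-1],[[-0.17,0.78,-0.06],[0.45,-0.01,-0.01],-1],[[-0.28,0.98,-0.06],[0.45,-0.01,-0.01],-1],[[-0.28,0.98,-0.06],[0.45,-0.01,-0.01],-1],[[-0.28,0.98,-0.06],[0.45,-0.01,-0.01],-1]]'
python3 -c "
from h import *
need([.538,-.327,.20],ori(89,0));need([.538,-.327,.067],ori(89,0))"
```

```text
time: 21.8
tool_pos: [0.6038, -0.1482, 0.3467]
tcp_rot: [0.954, -0.003, -0.001, -0.301]
ft_force: [0.1, 0.6, -1.9]
opening: 0.0086
grip_force: 50.0
shift [-0.257  0.924  0.07 ]
turn [0.    0.012 0.01 ]
shift [-0.256  1.229  0.506]
turn [0.    0.012 0.01 ]
```

```bash
python3 -m creep '[[[-0.26,0.92,0.07],[0,0.01,0.01],-1],[[-0.26,0.92,0.07],[0,0.01,0.01],-1],[[-0.26,0.92,0.07],[0,0.01,0.01],-1],[[-0.26,0.92,0.07],[0,0.01,0.01],-1],[[-0.26,0.92,0.07],[0,0.01,0.01],-1],[[-0.26,0.92,0.07],[0,0.01,0.01],-1],[[-0.26,0.92,0.07],[0,0.01,0.01],-1]]'
python3 -c "
from h import *
manip.snapshot('side');print(*[(q,np.round(r['at'],3),r['p']) for q in('bin','bin_tab') for r in manip.spot_point(q,'side')[:2]])
need([.538,-.327,.08],ori(89,0));need([.538,-.327,.067],ori(89,0))"
```

```text
time: 22.5
tool_pos: [0.5395, -0.3237, 0.2005]
tcp_rot: [0.953, -0.006, 0.002, -0.302]
ft_force: [1.0, 0.9, -1.2]
opening: 0.0087
grip_force: 50.0
('bin', array([ 0.543, -0.248,  0.142]), 0.94) ('bin', array([0.348, 0.447, 0.002]), 0.28) ('bin_tab', array([ 0.542, -0.334,  0.217]), 0.73) ('bin_tab', array([0.705, 0.225, 0.125]), 0.27)
shift [-0.008  0.293  0.392]
turn [-0.002  0.001  0.008]
shift [-0.008  0.323  0.435]
turn [-0.002  0.001  0.008]
```

```bash
python3 -m creep '[[[-0.01,0.08,0.1],[0,0,0],-1],[[-0.01,0.18,0.23],[0,0,0],-1],[[-0.01,0.26,0.34],[0,0,0],-1],[[-0.01,0.3,0.4],[0,0,0],-1],[[-0.01,0.315,0.42],[0,0,0],-1],[[-0.01,0.322,0.433],[0,0,0],-1],[[-0.01,0.326,0.438],[0,0,0],-1],[[-0.01,0.326,0.438],[0,0,0],-1]]'
```

```text
time: 23.45
tool_pos: [0.5355, -0.3302, 0.0658]
tcp_rot: [0.954, -0.008, 0.004, -0.301]
ft_force: [1.2, 0.1, -1.7]
opening: 0.0089
grip_force: 50.0
```

```bash
python3 -m creep '[[[0,0.005,0.007],[0,0,0],-1],[[0,0.005,0.007],[0,0,0],-1],[[0,0.005,0.007],[0,0,0],-1]]'
```

```text
time: 23.75
tool_pos: [0.5356, -0.3304, 0.0655]
tcp_rot: [0.954, -0.008, 0.004, -0.301]
ft_force: [-0.1, -0.6, 9.7]
opening: 0.009
grip_force: 50.0
```

Contact (9.7 N). Opening to about 44 mm and backing out along the fingers.

```bash
python3 -m creep '[[[0,0,0],[0,0,0],-0.6],[[0,0,0],[0,0,0],-0.3],[[0,0,0],[0,0,0],0],[[0,0,0],[0,0,0],0],[[0,0,0],[0,0,0],0],[[0,0,-0.08],[0,0,0],0],[[0,0,-0.2],[0,0,0],0],[[0,0,-0.36],[0,0,0],0],[[0,0,-0.56],[0,0,0],0],[[0,0,-0.7],[0,0,0],0],[[0,0,-0.7],[0,0,0],0]]'
python3 - <<'E'
from h import *
for c in('top','side'):
  snap(c,c+'6.png')
  for q in('bin','bin_tab','mat','coupling0','empty_pocket','hopper_mouth'): print(c,q,[(np.round(r['at'],3).tolist(),round(r['p'],2)) for r in manip.spot_point(q,c)[:4]])
E
```

```text
time: 24.85
tool_pos: [0.5325, -0.4347, 0.2095]
tcp_rot: [0.954, -0.009, 0.005, -0.298]
ft_force: [0.4, -0.5, 0.4]
opening: 0.0437
grip_force: 0.0
top bin [([0.541, -0.257, 0.007], 0.58)]
top bin_tab [([0.541, -0.34, 0.08], 0.82)]
top mat []
top coupling0 [([0.692, 0.306, 0.036], 0.71), ([0.627, 0.305, 0.037], 0.69), ([0.574, -0.053, 0.015], 0.66), ([0.666, 0.362, 0.043], 0.49)]
top empty_pocket [([0.681, 0.307, 0.02], 0.6)]
top hopper_mouth [([0.681, 0.31, 0.19], 0.95)]
side bin [([0.541, -0.255, 0.005], 0.94)]
side bin_tab [([0.539, -0.34, 0.082], 0.93), ([0.361, -0.436, 0.001], 0.24)]
side mat [([0.54, -0.256, -0.001], 0.57), ([0.763, 0.017, -0.001], 0.42), ([0.388, -0.232, -0.004], 0.32)]
side coupling0 [([0.692, 0.304, 0.042], 0.67), ([0.668, 0.356, 0.042], 0.61), ([0.571, -0.05, 0.015], 0.58), ([0.63, 0.303, 0.042], 0.42)]
side empty_pocket [([0.686, 0.307, 0.028], 0.67)]
side hopper_mouth [([0.682, 0.312, 0.189], 0.66), ([0.689, 0.305, 0.042], 0.45)]
```

View pics/side6.png

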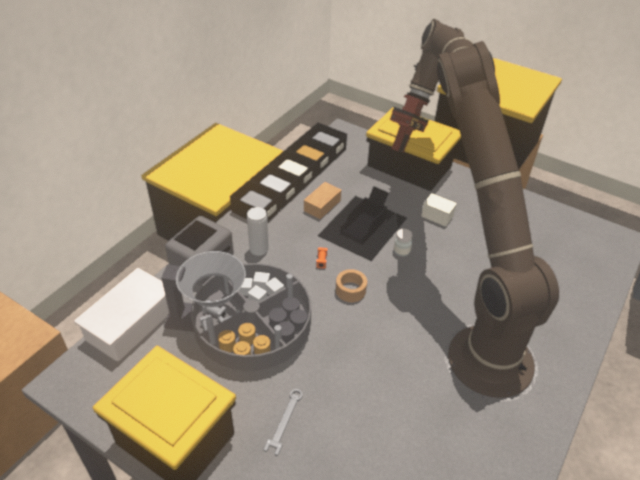

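The empty bin stands upright in the middle of the mat at (363,220), the couplings are in the pocket at (212,318), and the gripper is clear at (405,130). Handing in.

```bash
python3 -c "
from workcell import manip
print(manip.close_job())"
```

```text
the job is handed in; nothing more can be done
None
```

The job is handed in at about 25 s of the 72 s allowed: the empty pocket rests under the hopper with all three couplings in it, and the emptied bin stands upright in the middle of the mat; the hand-in returned no verdict.

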